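# Slide the round-knob module to its socket in the studio's module tray

## Robot

A 7-joint arm with a two-finger parallel gripper is mounted at the origin on the work surface. World frame = base frame: x ahead of the robot, y to its left, z up, the work surface at z = 0. Lengths are in mm, angles in rad, forces in N, time in s.
With the tool pointing down it reaches from about 400 to 900 mm from the base axis. Payload 5.6 kg.
Tool frame: the origin (TCP) lies midway between the tips of the shut fingers; the grasp point (between the pads) lies 19 mm behind it; z points along the fingers, y is the line along which they close (so a half turn about z gives the same grasp; the last joint's range is limited). The gripper opens to 92 mm and grips with 3 to 60 N. Pads are 20 mm wide; open, the fingers measure 128 mm over their backs; the gripper's body (75 mm by 189 mm) begins 69 mm behind the grasp point.
Start: joints at [1.265, 0.468, -0.012, 1.603, 0.006, 1.071, -0.056], TCP at [168.817, -627.703, 179.992] pointing down, gripper open.
Joint ranges: [-2.53, 2.53], [-0.31, 2.02], [-1.57, 1.55], [0.28, 2.44], [-1.29, 4.43], [0.15, 1.84], [-2.92, 2.92]. Speed limits (rad/s): [2.57, 2.57, 3.14, 3.14, 3.14, 3.14, 3.14].

## Interface

Orientations are given as a 3x3 rotation matrix whose columns are the frame's x, y, z axes.
In Python, from station import r, cams, order gives the robot as it stands.
- The arm moves only by the tool apply_moves, never from a script. Its argument "plan" is a list of rows, each a list of 7 numbers: the turn, a rotation vector about the tool's x, y, z in rad, then the shift along the tool's x, y, z in m, then the opening, from 0 (shut) to 1 (fully open). A call has 1 to 20 rows; each row is the pose to reach, as a shift and turn from the pose commanded when the call began, along the tool's axes at that moment; what a row does not reach only later rows make up. A row lasts 1/10 s, in which the tool goes at most 50 mm and 8.59 degrees, less where a joint would pass 70% of its speed; a pose out of reach is approached as far as the arm can. A call with a gripper value outside its range is refused whole. The fingers move at their own pace and stop on an object; "squeeze" is the grip in N (left out, the last holds). Time passes only in rows, so rows that repeat a pose let the fingers close. It gives the time, the measured TCP pose, the force, the opening and the grip force at its end, in the units of the state.
- r.get_obs(): the state, without advancing time (a new reading comes with each control period).
- cams.snapshot(name): name is "scene" or "top" or "wrist"; returns the picture (420x560x3 uint8, red, green, blue); there is no depth.
- cams.camera_params(name): a dict with "fov_y" (degrees; the focal length in pixels is half the picture's height over the tangent of half this angle, whatever the lens; pixels are square), "cx", "cy" (the principal point, pixels), "rvec" (rotation vector, rad) and "tvec" (3), from world to camera coordinates, as OpenCV has them. Camera axes: x right, y down, z forward; pixel columns grow to the right and rows downward; lengths in mm; the calibration is good to about 2 mm. A picture is of the moment at which its call begins: read the wrist's pose just before it. camera_params takes no time and is no camera call; for the wrist camera it gives the pose at the moment of the call.
- order.hand_in(): hands the job in; it is judged then, once.
The state is a dict: "clock": time; "joint_pos": joint angles; "joint_velocities": joint speeds; "joint_torque": joint torques, N m; "tool_pos": TCP position; "tool_rot": TCP orientation; "ft_force": force on the tool from outside, world axes, zero at the start; "torque": the same for the moment, N m; "gripper_width": finger opening in mm; "gripper_force": force on a finger pad.
Only numpy, scipy, OpenCV 4.12 (cv2) and the standard library are available. Lean on these libraries where they do the work, as an engineer would, in place of code of your own. Each camera call takes 0.05 s, during which the arm holds its last target. There are 200 camera calls.

## Task

In the square module tray on the studio desk, bring the round-knob module to the bay with the square socket block outside its wall, by sliding the modules one at a time along the tray floor: first the module in the way, into the empty bay, then the round-knob module into the bay this frees. Slide each fully home against the brass contact strip on the wall ahead of it and keep it pressed there for about half a second, firmly (about 15 N) but never with 25 N or more on strip, tray or another module, so that the contacts seat. Never lift or tip a module, leave the third module in its bay and the mug, pedal and wooden ornament where they are, and let go of everything at the end.

Things in the scene. Friction and masses are not known exactly. Their poses are not given: they have to be found in the camera images.
- tray: Fixed square tray, aluminium walls, black floor; outside 176 x 176 mm, inside (between strips and walls) 156 x 156; walls 20 mm high, floor 6 mm thick. Origin: centre of underside; x, y parallel to the walls. Four bays, no partitions, centred at (+-39, +-39) mm. At the start bay (-39, -39) is empty, (+39, +39) holds the round-knob module, the other two modules are in (+39, -39) and (-39, +39), either way round.
- strip_x: Fixed brass contact strip along the inner side of the tray's -x wall, 4 mm thick, 156 mm long, its top level with the wall. Origin: centre of underside, 6 mm above the desk; its inner face is 78 mm from the tray's centre line. Rigid.
- strip_y: The like strip along the tray's -y wall, 156 mm long in the tray's x, inner face 78 mm from the tray's centre line. Rigid.
- module_round: Loose grey tile 76 x 76 x 16 mm, 0.35 to 0.65 kg, on its centre a fixed black round knob, 30 mm diameter, 24 mm high, as grip. Origin: centre of underside, on the tray floor; axes along the tray's. Its top face is 22 mm above the desk (2 mm above the walls), the knob's top 46 mm. Friction 2 to 5 N. Home: touching the wall, centre 40 mm from the tray's centre line. Play for two tiles: 4 mm.
- module_square: Loose module like the round-knob one, but with a square grip 26 x 26 mm, 24 mm high, on its centre. Origin: centre of its underside.
- module_bar: Loose module like the round-knob one, but with an oblong bar grip 34 mm (along its x) x 14 mm (along its y), 24 mm high, on its centre. Origin: centre of its underside.
- socket_block: Fixed dark steel square block, 32 x 32 mm, 18 mm high, four small brass contacts on top, on the desk just outside a tray wall. Origin: centre of underside. Either at tray (x, y) = (+39, -106) mm, outside the -y wall (then bay (+39, -39) is the wanted one), or at (-106, +39) mm, outside the -x wall (then bay (-39, +39) is the wanted one).
- blank_cover: Fixed low round steel cover, 32 mm in diameter, 5 mm high, in the place of those two that the socket block does not take. Origin: centre of its underside. Of no use.
- mug: Loose blue ceramic mug, 76 mm in diameter, 90 mm high, a bystander about 20 cm from the tray's centre. Origin: centre of its underside.
- pedal: Loose white effects pedal, 110 x 66 mm, 47 mm high with its switch, a bystander about 21 cm from the tray's centre. Origin: centre of its underside.
- ornament: Loose turned wooden ornament, 64 mm in diameter, 54 mm high, a bystander about 17 cm from the tray's centre. Origin: centre of its underside.

How it is judged (in metres and radians):
On the way, in this order (a step that is already met when the one before it is completed fails the run):
1. The module in the way is fully home in the empty bay, pressed against the contact strip of the wall it moved towards with 6 N or more, the round-knob module still in its first bay (((y of socket_block in the frame of tray below -0.09 m and x of module_square in the frame of tray below -0.0383 m and y of module_square in the frame of tray below -0.034 m and x of module_round in the frame of tray above 0.034 m and y of module_round in the frame of tray above 0.03 m and contact force between module_square and strip_x above 6 N) or (y of socket_block in the frame of tray below -0.09 m and x of module_bar in the frame of tray below -0.0383 m and y of module_bar in the frame of tray below -0.034 m and x of module_round in the frame of tray above 0.034 m and y of module_round in the frame of tray above 0.03 m and contact force between module_bar and strip_x above 6 N) or (x of socket_block in the frame of tray below -0.09 m and y of module_square in the frame of tray below -0.0383 m and x of module_square in the frame of tray below -0.034 m and y of module_round in the frame of tray above 0.034 m and x of module_round in the frame of tray above 0.03 m and contact force between module_square and strip_y above 6 N) or (x of socket_block in the frame of tray below -0.09 m and y of module_bar in the frame of tray below -0.0383 m and x of module_bar in the frame of tray below -0.034 m and y of module_round in the frame of tray above 0.034 m and x of module_round in the frame of tray above 0.03 m and contact force between module_bar and strip_y above 6 N))), for 0.3 s.
2. The round-knob module is home in the bay at the socket block and pressed against that wall's contact strip with 6 N or more (((y of socket_block in the frame of tray below -0.09 m and x of module_square in the frame of tray below -0.0375 m and y of module_square in the frame of tray below -0.034 m and x of module_round in the frame of tray above 0.034 m and y of module_round in the frame of tray below -0.0383 m and contact force between module_round and strip_y above 6 N) or (y of socket_block in the frame of tray below -0.09 m and x of module_bar in the frame of tray below -0.0375 m and y of module_bar in the frame of tray below -0.034 m and x of module_round in the frame of tray above 0.034 m and y of module_round in the frame of tray below -0.0383 m and contact force between module_round and strip_y above 6 N) or (x of socket_block in the frame of tray below -0.09 m and y of module_square in the frame of tray below -0.0375 m and x of module_square in the frame of tray below -0.034 m and y of module_round in the frame of tray above 0.034 m and x of module_round in the frame of tray below -0.0383 m and contact force between module_round and strip_x above 6 N) or (x of socket_block in the frame of tray below -0.09 m and y of module_bar in the frame of tray below -0.0375 m and x of module_bar in the frame of tray below -0.034 m and y of module_round in the frame of tray above 0.034 m and x of module_round in the frame of tray below -0.0383 m and contact force between module_round and strip_x above 6 N))), for 0.3 s.
At the end, for the whole second after the job is handed in: Round-knob module home at the socket block's wall within 1.5 mm (centre 38.3 mm or more from the tray's centre line); the module that was in the way in the first empty bay, within 2.5 mm of its wall; the third in its own bay within 5 mm; all flat on the tray floor, at rest (((y of socket_block in the frame of tray below -0.09 m and x of module_square in the frame of tray below -0.0375 m and y of module_square in the frame of tray below -0.034 m and x of module_round in the frame of tray above 0.034 m and y of module_round in the frame of tray below -0.0383 m and y of module_bar in the frame of tray above 0.034 m and x of module_bar in the frame of tray below -0.034 m) or (y of socket_block in the frame of tray below -0.09 m and x of module_bar in the frame of tray below -0.0375 m and y of module_bar in the frame of tray below -0.034 m and x of module_round in the frame of tray above 0.034 m and y of module_round in the frame of tray below -0.0383 m and y of module_square in the frame of tray above 0.034 m and x of module_square in the frame of tray below -0.034 m) or (x of socket_block in the frame of tray below -0.09 m and y of module_square in the frame of tray below -0.0375 m and x of module_square in the frame of tray below -0.034 m and y of module_round in the frame of tray above 0.034 m and x of module_round in the frame of tray below -0.0383 m and x of module_bar in the frame of tray above 0.034 m and y of module_bar in the frame of tray below -0.034 m) or (x of socket_block in the frame of tray below -0.09 m and y of module_bar in the frame of tray below -0.0375 m and x of module_bar in the frame of tray below -0.034 m and y of module_round in the frame of tray above 0.034 m and x of module_round in the frame of tray below -0.0383 m and x of module_square in the frame of tray above 0.034 m and y of module_square in the frame of tray below -0.034 m)) and linear speed of each of module_round, module_square, module_bar below 0.01 m/s and z of each of module_round, module_square, module_bar in the frame of tray below 0.008 m); the robot touches nothing.
It fails at once if A module pressed against tray, strip or another module with more than 25 N (contact force between any of module_round, module_square, module_bar and tray above 25 N or contact force between any of module_round, module_square, module_bar and strip_x above 25 N or contact force between any of module_round, module_square, module_bar and strip_y above 25 N or contact force between module_round and module_square above 25 N or contact force between any of module_round, module_square and module_bar above 25 N).
It fails at once if A module lifted more than 6 mm off the tray floor or tipped more than 0.15 rad (z of any of module_round, module_square, module_bar in the frame of tray above 0.012 m or angle between any of module_round, module_square, module_bar's own z axis and vertical above 0.15 rad).
It fails at once if Mug, pedal or ornament moved more than 20 mm (distance of any of mug, pedal, ornament from where it was at the start of the episode above 0.02 m).
It also fails if it takes over 72 s, if anything falls off the work surface, if the arm or the gripper's body presses on something with over 40 N, if the wrist force passes 120 N, or if a joint passes its speed limit or range.

## Working session

There is one attempt and no reset: what is moved stays moved. The work goes in short steps, Python scripts to look and compute and a tool call to move; the robot and the scene stay as the last step left them, time stands still between calls to the robot, and variables do not carry over. Pictures are saved under pics/ and viewed, at most 10 in all, crops included, and the job is handed in when it is done.

Besides the shell and the picture viewer there is one more tool, called after "Request:" in YAML: its name, and indented under it one key for each argument. apply_moves: Moves the arm, as the interface text tells. Its arguments: {"type":"object","properties":{"plan":{"type":"array"},"squeeze":{"type":"number"}},"required":["plan"]}

```bash
mkdir -p pics
python3 - <<'E'
from station import r,cams,order
import cv2,numpy as np
o=r.get_obs();print({k:np.round(v,3).tolist() for k,v in o.items()})
for n in("top","scene"):
    im=cams.snapshot(n);cv2.imwrite(f"pics/{n}0.png",im[:,:,::-1]);print(n,cams.camera_params(n))
E
```

```text
{'clock': 0.0, 'joint_pos': [1.265, 0.468, -0.012, 1.604, 0.006, 1.071, -0.056], 'joint_velocities': [0.0, 0.001, 0.001, 0.0, -0.001, 0.001, 0.001], 'joint_torque': [-0.0, -52.057, -0.012, -24.374, -0.057, 0.017, 0.0], 'tool_pos': [168.646, -627.09, 179.049], 'tool_rot': [[0.966, 0.26, -0.001], [0.26, -0.966, 0.002], [-0.0, -0.002, -1.0]], 'ft_force': [-0.779, -0.191, -0.397], 'torque': [0.009, -0.043, -0.013], 'gripper_force': 0.0, 'gripper_width': 92.265}
top {'fov_y': 57.16925964590227, 'cx': 284.20862727904256, 'cy': 206.23479161972415, 'rvec': array([ 2.16544491, -2.16821704,  0.16399944]), 'tvec': array([ 34.35040336, 603.50460275, 635.50731027])}
scene {'fov_y': 57.287253836405064, 'cx': 279.0212002231897, 'cy': 211.3005042107304, 'rvec': array([ 2.41063065,  0.66883005, -0.23085621]), 'tvec': array([-542.78047091, -179.92463724, 1002.92349939])}
```

View pics/top0.png

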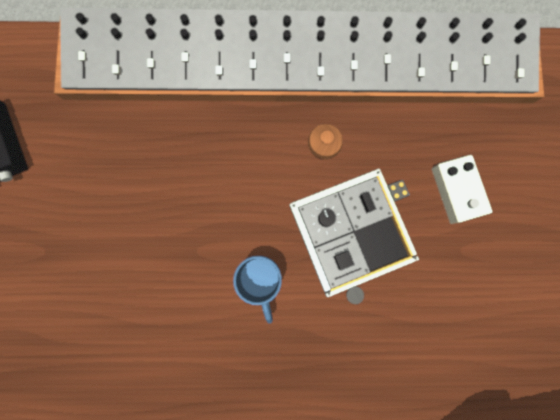

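View pics/scene0.png

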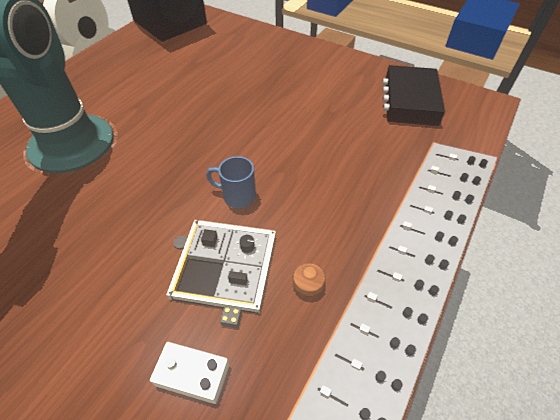

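The round knob is at (327,217), the bar module at (367,201) beside the socket block at (398,190). The empty bay is at (382,243) and the square module at (344,260). The strips are on the right and lower tray sides, so the socket is on the -y wall and the bar has to move in -x.

```bash
cat > h.py <<'E'
import numpy as np,cv2
from station import r,cams,order
def ray(p,uv,z):
    f=210/np.tan(np.radians(p["fov_y"]/2));R=cv2.Rodrigues(np.array(p["rvec"]))[0];t=np.array(p["tvec"])
    c=-R.T@t;uv=np.atleast_2d(uv).astype(float)
    d=np.c_[(uv[:,0]-p["cx"])/f,(uv[:,1]-p["cy"])/f,np.ones(len(uv))]@R
    return c+d*((z-c[2])/d[:,2])[:,None]
def todir(p): # shift in tool frame (m) from measured pose to world point
    o=r.get_obs();return np.round(np.array(o["tool_rot"]).T@(np.array(p)-o["tool_pos"])/1000,4),o
E
python3 - <<'E'
from h import *
p=cams.camera_params("top");im=cv2.imread("pics/top0.png")
hsv=cv2.cvtColor(im,cv2.COLOR_BGR2HSV)
m=((hsv[:,:,1]<60)&(hsv[:,:,2]>120)).astype(np.uint8);m=cv2.morphologyEx(m,cv2.MORPH_CLOSE,np.ones((5,5)))
cs=cv2.findContours(m,0,2)[0]
c=[c for c in cs if cv2.boundingRect(c)[2]>100 and cv2.boundingRect(c)[1]>140]
print([cv2.boundingRect(k) for k in c])
w=ray(p,c[0].reshape(-1,2),20)[:,:2].astype(np.float32)
(ct,s,a)=cv2.minAreaRect(w);print(ct,s,a)
b=cv2.boxPoints((ct,s,a));print(b)
for n,uv,z in(("round",(327,217),46),("bar",(367,201),46),("sq",(344,260),46),("sock",(398,190),18),("empty",(382,243),6)):print(n,ray(p,uv,z)[0])
print(cams.camera_params("wrist"))
E
```

```text
[(290, 169, 129, 135)]
(553.267333984375, -109.36058044433594) (207.40121459960938, 210.00131225585938) 21.570219039916992
[[ 418.22656   -49.837982]
 [ 495.43164  -245.13242 ]
 [ 688.3081   -168.88318 ]
 [ 611.103      26.411255]]
round [583.82330139 -40.01325869  46.        ]
bar [ 611.73779642 -110.23609253   46.        ]
sq [510.26761484 -67.79832865  46.        ]
sock [ 635.9880912  -174.44971527   18.        ]
empty [ 540.22040236 -145.057928      6.        ]
{'fov_y': 68.15562114874558, 'cx': 279.2548725398322, 'cy': 208.62757819447174, 'rvec': array([-2.31756927,  1.77720725,  0.24108152]), 'tvec': array([-649.61052763,  -30.42758779,  390.61792969])}
```

Request:
apply_moves:
  plan:
    - [0,0,-0.098,0.48,-0.37,-0.07,0.65]
    - [0,0,-0.098,0.48,-0.37,-0.07,0.65]
    - [0,0,-0.098,0.48,-0.37,-0.07,0.65]
    - [0,0,-0.098,0.48,-0.37,-0.07,0.65]
    - [0,0,-0.098,0.48,-0.37,-0.07,0.65]
    - [0,0,-0.098,0.48,-0.37,-0.07,0.65]
    - [0,0,-0.098,0.48,-0.37,-0.07,0.65]
    - [0,0,-0.098,0.48,-0.37,-0.07,0.65]
    - [0,0,-0.098,0.48,-0.37,-0.07,0.65]
    - [0,0,-0.098,0.48,-0.37,-0.07,0.65]
    - [0,0,-0.098,0.48,-0.37,-0.07,0.65]
    - [0,0,-0.098,0.48,-0.37,-0.07,0.65]
    - [0,0,-0.098,0.48,-0.37,-0.07,0.65]
    - [0,0,-0.098,0.48,-0.37,-0.07,0.65]
    - [0,0,-0.098,0.48,-0.37,-0.07,0.65]
    - [0,0,-0.098,0.48,-0.37,-0.07,0.65]
    - [0,0,-0.098,0.48,-0.37,-0.07,0.65]

```text
clock: 1.8
tool_pos: [535.3, -147.6, 249.8]
tool_rot: [[0.937, 0.35, -0.001], [0.35, -0.937, -0.001], [-0.001, 0.0, -1.0]]
ft_force: [0.4, -0.8, 0.5]
gripper_width: 59.8
gripper_force: 0.0
```

Run:
```python
from h import *
import pickle
o=r.get_obs();p=cams.camera_params("wrist");im=cams.snapshot("wrist")[:,:,::-1];cv2.imwrite("pics/w1.png",im);pickle.dump(p,open("w1.pkl","wb"))
print({k:np.round(o[k],3).tolist() for k in("clock","tool_pos","tool_rot","joint_pos","ft_force","gripper_width")})
R=cv2.Rodrigues(p["rvec"])[0];print(-R.T@p["tvec"])
```

```text
{'clock': 1.8, 'tool_pos': [535.304, -147.601, 249.778], 'tool_rot': [[0.937, 0.35, -0.001], [0.35, -0.937, -0.001], [-0.001, 0.0, -1.0]], 'joint_pos': [0.498, 0.27, -0.35, 1.74, 0.101, 1.15, -1.094], 'ft_force': [0.353, -0.822, 0.54], 'gripper_width': 59.776}
[ 604.47157281 -122.10269384  454.31174033]
```

View pics/w1.png

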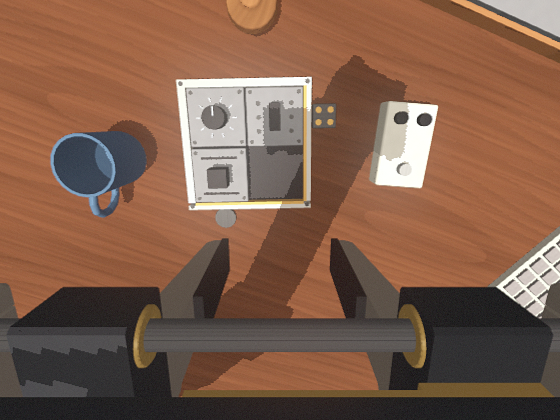

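The tray spans roughly (177,79)-(311,207), with the round knob at (214,117), bar at (275,117), square at (218,178) and socket block at (324,115).

Run:
```python
from h import *
import pickle
p=pickle.load(open("w1.pkl","rb"));im=cv2.imread("pics/w1.png")
R=cv2.Rodrigues(p["rvec"])[0];print("camz",R[2])
hsv=cv2.cvtColor(im,cv2.COLOR_BGR2HSV)
m=((hsv[:,:,1]<50)&(hsv[:,:,2]>100)).astype(np.uint8);m[:, :165]=0;m[:,320:]=0;m[:65]=0;m[225:]=0
m=cv2.morphologyEx(m,cv2.MORPH_CLOSE,np.ones((3,3)))
c=max(cv2.findContours(m,0,1)[0],key=cv2.contourArea)
q=cv2.approxPolyDP(cv2.convexHull(c),6,True).reshape(-1,2);print(q.tolist())
h=ray(p,cv2.convexHull(c).reshape(-1,2),20)[:,:2].astype(np.float32)
print(cv2.minAreaRect(h));print(ray(p,q,20)[:,:2].round(1).tolist())
d=(hsv[:,:,2]<60).astype(np.uint8)
for n,(u,v),z in(("round",(214,117),46),("bar",(275,117),46),("sq",(218,178),46)):
    s=d[v-24:v+24,u-24:u+24];k,l,st,ce=cv2.connectedComponentsWithStats(s)
    i=1+np.argmax(st[1:,4]);print(n,st[i],ce[i]+[u-24,v-24],ray(p,ce[i]+[u-24,v-24],46)[0].round(1))
cv2.imwrite("pics/w1c.png",cv2.resize(im[65:225,165:345],None,fx=4,fy=4)[:600,:720])
```

```text
camz [-0.24821112 -0.09304594 -0.96422699]
[[311, 77], [319, 126], [310, 206], [232, 224], [189, 209], [176, 80]]
((550.9837646484375, -100.03057098388672), (199.73167419433594, 188.0220489501953), 21.52736473083496)
[[673.3, -140.7], [620.0, -173.9], [511.9, -204.3], [446.4, -107.1], [446.4, -41.5], [608.5, 22.7]]Traceback (most recent call last):
  File "<stdin>", line 15, in <module>
    return _wrapfunc(a, 'argmax', axis=axis, out=out, **kwds)
    return bound(*args, **kwds)
ValueError: attempt to get argmax of an empty sequence
```

Request:
apply_moves:
  plan:
    - [0,0,-1.591,0.083,-0.006,0.0,0.65]
    - [0,0,-1.591,0.083,-0.006,0.05,0.65]
    - [0,0,-1.591,0.083,-0.006,0.1,0.65]
    - [0,0,-1.591,0.083,-0.006,0.14,0.65]
    - [0,0,-1.591,0.083,-0.006,0.14,0.65]
    - [0,0,-1.591,0.083,-0.006,0.14,0.65]
    - [0,0,-1.591,0.083,-0.006,0.14,0.65]
    - [0,0,-1.591,0.083,-0.006,0.14,0.65]
    - [0,0,-1.591,0.083,-0.006,0.14,0.65]
    - [0,0,-1.591,0.083,-0.006,0.14,0.65]
    - [0,0,-1.591,0.083,-0.006,0.14,0.65]
    - [0,0,-1.591,0.083,-0.006,0.14,0.65]
    - [0,0,-1.591,0.083,-0.006,0.14,0.65]
    - [0,0,-1.591,0.083,-0.006,0.14,0.65]

```text
clock: 3.25
tool_pos: [611.7, -111.3, 110.0]
tool_rot: [[-0.37, 0.929, -0.0], [0.929, 0.37, -0.0], [-0.0, -0.0, -1.0]]
ft_force: [-0.5, -0.3, -0.4]
gripper_width: 60.2
gripper_force: 0.0
```

Run:
```python
from h import *
import pickle
o=r.get_obs();p=cams.camera_params("wrist");im=cams.snapshot("wrist")[:,:,::-1];cv2.imwrite("pics/w2.png",im);pickle.dump(p,open("w2.pkl","wb"))
print({k:np.round(o[k],3).tolist() for k in("clock","tool_pos","tool_rot","joint_pos","ft_force","gripper_width")})
```

```text
{'clock': 3.25, 'tool_pos': [611.695, -111.303, 109.96], 'tool_rot': [[-0.37, 0.929, -0.0], [0.929, 0.37, -0.0], [-0.0, -0.0, -1.0]], 'joint_pos': [0.601, 0.6, -0.659, 1.701, 0.427, 0.989, 0.166], 'ft_force': [-0.467, -0.345, -0.377], 'gripper_width': 60.197}
```

View pics/w2.png

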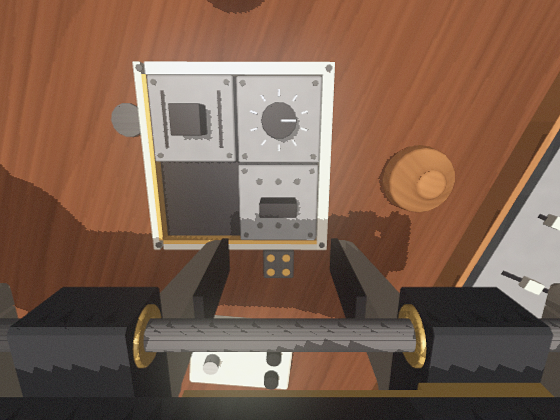

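The grip bar is at about (278,207), between the finger tips. The round knob is at (279,120) and the square grip at (188,119).

Run:
```python
from h import *
import pickle
p=pickle.load(open("w2.pkl","rb"));im=cv2.imread("pics/w2.png")
R=cv2.Rodrigues(p["rvec"])[0]
x=np.array([.929,.369]);y=np.array([-.369,.929]);c0=np.array([560,-91.])
T=lambda uv,z:[(round(float((w[:2]-c0)@x),1),round(float((w[:2]-c0)@y),1)) for w in ray(p,uv,z)]
print("outer top corners",T([(134,62),(334,62),(327,248),(154,248)],20), ray(p,[(134,62),(334,62),(327,248),(154,248)],20)[:,:2].mean(0))
g=im[:,:,1];d=(g<75).astype(np.uint8)
for n,(u,v,a) in(("round",(279,120,30)),("bar",(278,207,25)),("sq",(188,119,30))):
    s=d[v-a:v+a,u-a:u+a];k,l,st,ce=cv2.connectedComponentsWithStats(s)
    i=1+np.argmax(st[1:,4]);X,Y,W,H,A=st[i];X+=u-a;Y+=v-a;print(n,X,Y,W,H,A,"46:",T([(X,Y),(X+W,Y+H)],46),"22:",T([(X,Y),(X+W,Y+H)],22))
print(g[190:225:1,278].tolist())
print("seams z22",T([(237,100),(279,162)],22), "tcp",T([(279,208)],46))
```

```text
outer top corners [(-86.7, 87.6), (87.3, 87.7), (88.4, -86.4), (-88.0, -86.3)] [560.00559227 -90.31279558]Traceback (most recent call last):
  File "<stdin>", line 11, in <module>
    return _wrapfunc(a, 'argmax', axis=axis, out=out, **kwds)
    return bound(*args, **kwds)
ValueError: attempt to get argmax of an empty sequence
```

Run:
```python
from h import *
import pickle
p=pickle.load(open("w2.pkl","rb"));im=cv2.imread("pics/w2.png")
x=np.array([.929,.369]);y=np.array([-.369,.929]);c0=np.array([560.2,-90.4])
T=lambda uv,z:[(round(float((w[:2]-c0)@x),1),round(float((w[:2]-c0)@y),1)) for w in ray(p,uv,z)]
g=im[:,:,1];print(g[188:226,278].tolist(),g[212,250:306].tolist(),g[120,255:305].tolist())
print(T([(259,212),(298,212),(278,198),(278,207),(278,217)],46),T([(278,198)],22),"round",T([(262,120),(297,120),(279,102),(279,138)],46))
print("tcp",(np.array([611.7,-111.3])-c0)@x,(np.array([611.7,-111.3])-c0)@y)
```

```text
[189, 189, 189, 190, 188, 188, 189, 192, 197, 114, 65, 63, 64, 63, 63, 70, 90, 89, 87, 89, 87, 87, 85, 85, 83, 84, 79, 71, 69, 71, 127, 126, 125, 128, 106, 91, 91, 86] [186, 185, 185, 186, 184, 185, 186, 189, 181, 113, 77, 79, 81, 82, 79, 82, 81, 81, 81, 80, 85, 84, 84, 83, 86, 82, 85, 81, 83, 89, 88, 84, 82, 85, 83, 88, 86, 84, 86, 88, 88, 87, 87, 87, 83, 83, 91, 128, 149, 193, 190, 189, 188, 188, 187, 185] [194, 193, 196, 194, 198, 186, 107, 115, 113, 112, 116, 115, 113, 114, 113, 111, 114, 113, 110, 109, 113, 112, 115, 112, 111, 140, 214, 255, 252, 252, 251, 251, 251, 252, 252, 252, 252, 252, 252, 254, 243, 98, 139, 145, 158, 192, 192, 192, 190, 191]
[(21.0, -41.2), (56.1, -41.2), (38.1, -28.2), (38.1, -36.5), (38.1, -45.9)] [(38.0, -34.0)] round [(24.9, 38.4), (54.0, 38.4), (39.0, 52.6), (39.0, 23.8)]
tcp 40.131400000000006 -38.419599999999996
```

Request:
apply_moves:
  plan:
    - [0,0,0,-0.0018,-0.0016,0.04,0.65]
    - [0,0,0,-0.0018,-0.0016,0.07,0.65]
    - [0,0,0,-0.0018,-0.0016,0.084,0.65]
    - [0,0,0,-0.0018,-0.0016,0.084,0.65]
    - [0,0,0,-0.0018,-0.0016,0.084,0.42]
    - [0,0,0,-0.0018,-0.0016,0.084,0.38]
    - [0,0,0,-0.0018,-0.0016,0.084,0.34]
    - [0,0,0,-0.0018,-0.0016,0.084,0.3]
    - [0,0,0,-0.0018,-0.0016,0.084,0.3]
    - [0,0,0,-0.0018,-0.0016,0.084,0.3]
    - [0,0,0,-0.0018,-0.0016,0.084,0.3]
  squeeze: 15

```text
clock: 4.4
tool_pos: [611.0, -113.1, 26.1]
tool_rot: [[-0.372, 0.928, 0.0], [0.928, 0.372, -0.0], [-0.0, 0.0, -1.0]]
ft_force: [-0.3, 0.2, 0.1]
gripper_width: 27.6
gripper_force: 0.0
```

Run:
```python
from h import *
im=cams.snapshot("wrist")[:,:,::-1]
cv2.imwrite("pics/w3.png",im);print(r.get_obs()["gripper_width"])
```

```text
27.66761309511427
```

View pics/w3.png

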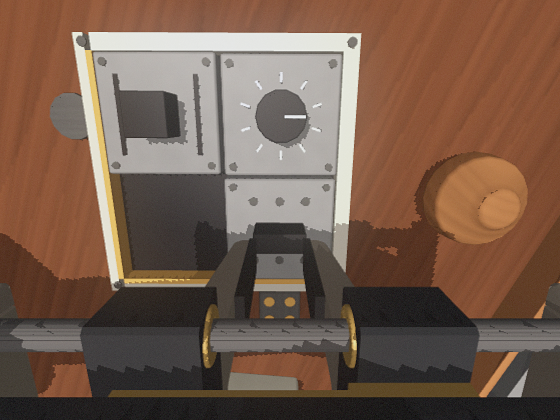

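The bar is at (280,240), with the finger tips beside it. It isn't clear whether they flank it, so I'll zoom in and project the pad positions.

Run:
```python
from h import *
im=cv2.imread("pics/w3.png");p=cams.camera_params("wrist");o=r.get_obs()
f=210/np.tan(np.radians(p["fov_y"]/2));K=np.array([[f,0,p["cx"]],[0,f,p["cy"]],[0,0,1]])
Rt=np.array(o["tool_rot"])
P=np.array([[a,b,c] for a in(-10,10) for b in(-14,14) for c in(0,-19)],float)
w=P@Rt.T+o["tool_pos"];uv=cv2.projectPoints(w,np.array(p["rvec"]),np.array(p["tvec"]),K,None)[0].reshape(-1,2)
for a,b in zip(P,uv):print(a,b.round())
big=cv2.resize(im[200:350,190:370],None,fx=4,fy=4,interpolation=cv2.INTER_CUBIC)
for (u,v),q in zip(uv,P):cv2.circle(big,(int((u-190)*4),int((v-200)*4)),4,(0,0,255) if q[2]==0 else (0,255,0),-1)
cv2.imwrite("pics/w3c.png",cv2.convertScaleAbs(big,alpha=1.8))
```

```text
[-10. -14.   0.] [261. 247.]
[-10. -14. -19.] [259. 258.]
[-10.  14.   0.] [301. 247.]
[-10.  14. -19.] [302. 258.]
[ 10. -14.   0.] [260. 220.]
[ 10. -14. -19.] [259. 229.]
[10. 14.  0.] [301. 220.]
[ 10.  14. -19.] [303. 229.]
```

View pics/w3c.png

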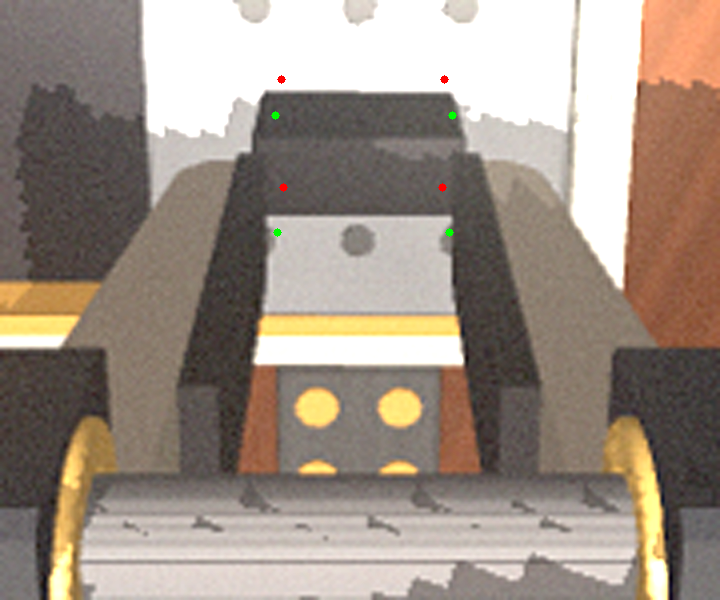

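Run:
```python
from h import *
im=cams.snapshot("scene")[:,:,::-1];p=cams.camera_params("scene");o=r.get_obs()
f=210/np.tan(np.radians(p["fov_y"]/2));K=np.array([[f,0,p["cx"]],[0,f,p["cy"]],[0,0,1]])
w=np.array(o["tool_pos"])+np.array([[0,0,z] for z in(-4,0,20,40)],float)
uv=cv2.projectPoints(w,np.array(p["rvec"]),np.array(p["tvec"]),K,None)[0].reshape(-1,2);print(uv)
u,v=uv[1].astype(int);a,b=v-75,u-65
big=cv2.resize(im[a:a+120,b:b+150],None,fx=5,fy=5,interpolation=cv2.INTER_CUBIC)
for q in uv:cv2.circle(big,tuple(int(t) for t in ((q-[b,a])*5)),3,(0,0,255),-1)
cv2.imwrite("pics/s2.png",cv2.convertScaleAbs(big,alpha=1.6))
```

```text
[[238.17828129 280.93865866]
 [237.99502494 279.95887054]
 [237.05432985 274.92940298]
 [236.07091321 269.67152275]]
```

View pics/s2.png

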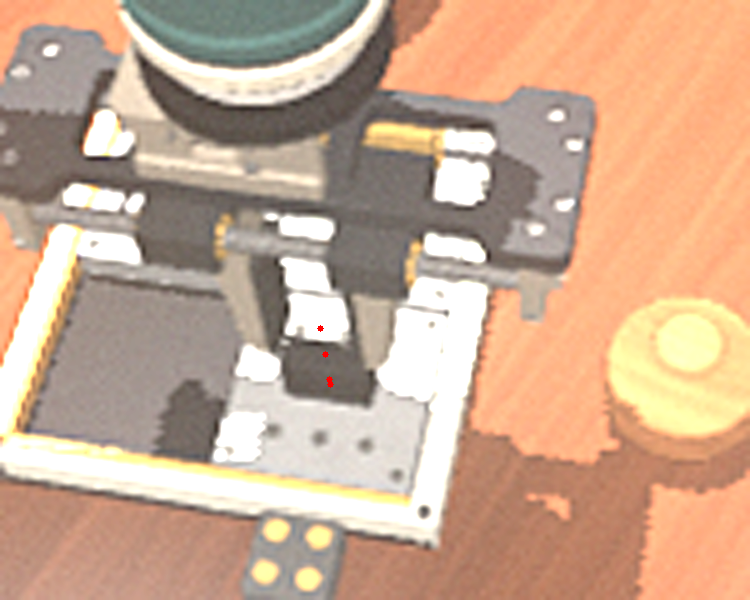

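The finger ends appear to sit about 20 mm above the reported TCP, level with the top of the bar, so the pads closed above it. I'll reopen, go lower in a small step and close again.

Request:
apply_moves:
  plan:
    - [0,0,0,0,0,0,0.65]
    - [0,0,0,0,0,0,0.65]
    - [0,0,0,0,0,0,0.65]
    - [0,0,0,0,0,0,0.65]
    - [0,0,0,0,0,0.005,0.65]
    - [0,0,0,0,0,0.01,0.65]
    - [0,0,0,0,0,0.01,0.65]
    - [0,0,0,0,0,0.01,0.42]
    - [0,0,0,0,0,0.01,0.38]
    - [0,0,0,0,0,0.01,0.34]
    - [0,0,0,0,0,0.01,0.33]
    - [0,0,0,0,0,0.01,0.33]
  squeeze: 15

```text
clock: 5.7
tool_pos: [611.0, -113.1, 16.1]
tool_rot: [[-0.372, 0.928, 0.0], [0.928, 0.372, -0.0], [-0.0, 0.0, -1.0]]
ft_force: [-0.5, -0.4, 0.3]
gripper_width: 29.9
gripper_force: 0.0
```

Request:
apply_moves:
  plan:
    - [0,0,0,0,0,0,0.65]
    - [0,0,0,0,0,0,0.65]
    - [0,0,0,0,0,0,0.65]
    - [0,0,0,0,0,0,0.65]
    - [0,0,0,0,0,0.005,0.65]
    - [0,0,0,0,0,0.008,0.65]

```text
clock: 6.3
tool_pos: [610.7, -113.1, 7.4]
tool_rot: [[-0.372, 0.928, -0.0], [0.928, 0.372, -0.0], [0.0, -0.0, -1.0]]
ft_force: [0.3, -0.7, 0.9]
gripper_width: 59.8
gripper_force: 0.0
```

Run:
```python
from h import *
im=cams.snapshot("wrist")[:,:,::-1];o=r.get_obs();print(o["tool_pos"],o["ft_force"],o["gripper_width"])
im2=cams.snapshot("scene")[:,:,::-1]
a=cv2.resize(im[170:310,180:380],(800,560),interpolation=cv2.INTER_CUBIC)
a=cv2.resize(a,(400,280));b=cv2.resize(im2[205:325,173:323],None,fx=2.6,fy=2.6,interpolation=cv2.INTER_CUBIC)
v=np.zeros((600,800,3),np.uint8);v[:280,:400]=a;v[280:280+312,:390]=b[:312,:390]
c=cv2.resize(im2[235:295,208:268],(400,400),interpolation=cv2.INTER_CUBIC);v[:400,400:]=c
cv2.imwrite("pics/m4.png",cv2.convertScaleAbs(v,alpha=1.5))
```

```text
[ 610.30195973 -113.09894033    6.90915112] [ 0.27985487 -0.38821238  0.56200712] 59.80137847158232
```

View pics/m4.png

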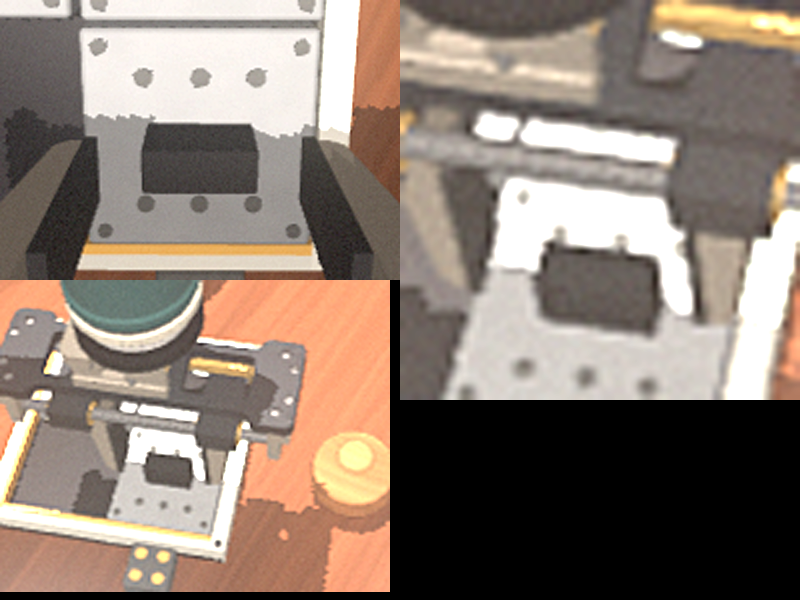

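The fingers now clearly flank the bar. I'll triangulate the finger end height by intersecting the scene and wrist rays.

Run:
```python
from h import *
o=r.get_obs();Rt=np.array(o["tool_rot"]);t=np.array(o["tool_pos"])
def line(n,uv):
    p=cams.camera_params(n);a=ray(p,uv,0)[0];b=ray(p,uv,200)[0];return (a-t)@Rt,(b-t)@Rt
for n,uv in(("scene",(254.5,283)),("scene",(248,283)),("wrist",(180+301/2,170+137/2)),("wrist",(180+98/2,170+137/2))):
    a,b=line(n,uv)
    for Y in (30,48,-30):
        s=(Y-a[1])/(b[1]-a[1]);print(n,uv,Y,(a+s*(b-a)).round(1))
```

```text
scene (254.5, 283) 30 [ 7.1 30.  -1.3]
scene (254.5, 283) 48 [ -50.6   48.  -119.2]
scene (254.5, 283) -30 [199.4 -30.  391.7]
scene (248, 283) 30 [-30.3  30.  -74.1]
scene (248, 283) 48 [ -81.5   48.  -179.3]
scene (248, 283) -30 [140.3 -30.  276.7]
wrist (330.5, 238.5) 30 [  6.9  30.  -27.9]
wrist (330.5, 238.5) 48 [-31.9  48.   73.4]
wrist (330.5, 238.5) -30 [ 136.2  -30.  -365.7]
wrist (229.0, 238.5) 30 [ 144.8   30.  -388.3]
wrist (229.0, 238.5) 48 [ 185.1   48.  -493.6]
wrist (229.0, 238.5) -30 [ 10.5 -30.  -37.1]
```

Request:
apply_moves:
  plan:
    - [0,0,0,0,0,0.003,0.65]
    - [0,0,0,0,0,0.006,0.65]
    - [0,0,0,0,0,0.006,0.65]
    - [0,0,0,0,0,0.006,0.42]
    - [0,0,0,0,0,0.006,0.38]
    - [0,0,0,0,0,0.006,0.34]
    - [0,0,0,0,0,0.006,0.33]
    - [0,0,0,0,0,0.006,0.33]
  squeeze: 15

```text
clock: 7.2
tool_pos: [611.0, -113.2, 2.1]
tool_rot: [[-0.372, 0.928, 0.0], [0.928, 0.372, -0.0], [-0.0, -0.0, -1.0]]
ft_force: [-0.1, 0.0, 1.2]
gripper_width: 33.9
gripper_force: 15.0
```

Request:
apply_moves:
  plan:
    - [0,0,0,0,0,0,0.5]
    - [0,0,0,0,0,0,0.5]
    - [0,0,0,0,0,0,0.5]
    - [0,0,0,0,0,0.004,0.5]
    - [0,0,0,0,0,0.007,0.5]
    - [0,0,0,0,0,0.007,0.4]
    - [0,0,0,0,0,0.007,0.34]
    - [0,0,0,0,0,0.007,0.3]
    - [0,0,0,0,0,0.007,0.3]
    - [0,0,0,0,0,0.007,0.3]
  squeeze: 20

```text
clock: 8.2
tool_pos: [610.7, -113.1, -5.4]
tool_rot: [[-0.372, 0.928, -0.001], [0.928, 0.372, 0.0], [0.0, -0.0, -1.0]]
ft_force: [-0.0, 1.1, -4.4]
gripper_width: 33.6
gripper_force: 20.0
```

Request:
apply_moves:
  plan:
    - [0,0,0,0,-0.008,0,0.3]
    - [0,0,0,0,-0.018,0,0.3]
    - [0,0,0,0,-0.028,0,0.3]
    - [0,0,0,0,-0.038,0,0.3]
    - [0,0,0,0,-0.048,0,0.3]
    - [0,0,0,0,-0.058,0,0.3]
    - [0,0,0,0,-0.066,0,0.3]
    - [0,0,0,0,-0.07,0,0.3]
    - [0,0,0,0,-0.072,0,0.3]
    - [0,0,0,0,-0.072,0,0.3]

```text
clock: 9.2
tool_pos: [544.2, -139.9, -4.9]
tool_rot: [[-0.372, 0.928, 0.0], [0.928, 0.372, -0.0], [-0.0, 0.0, -1.0]]
ft_force: [0.4, -0.8, -5.0]
gripper_width: 33.6
gripper_force: 20.0
```

Request:
apply_moves:
  plan:
    - [0,0,0,0,-0.002,0.0005,0.3]
    - [0,0,0,0,-0.004,0.0005,0.3]
    - [0,0,0,0,-0.005,0.0005,0.3]
    - [0,0,0,0,-0.005,0.0005,0.3]

```text
clock: 9.6
tool_pos: [539.7, -141.6, -5.4]
tool_rot: [[-0.372, 0.928, 0.0], [0.928, 0.372, -0.0], [-0.0, 0.0, -1.0]]
ft_force: [-0.2, 0.0, -3.6]
gripper_width: 33.9
gripper_force: 20.0
```

Request:
apply_moves:
  plan:
    - [0,0,0,0,-0.0008,0.0003,0.3]
    - [0,0,0,0,-0.0015,0.0003,0.3]
    - [0,0,0,0,-0.0015,0.0003,0.3]

```text
clock: 9.9
tool_pos: [539.0, -142.0, -5.3]
tool_rot: [[-0.372, 0.928, 0.002], [0.928, 0.372, 0.0], [-0.001, 0.002, -1.0]]
ft_force: [2.2, 2.6, -1.0]
gripper_width: 34.0
gripper_force: 20.0
```

Request:
apply_moves:
  plan:
    - [0,0,0,0,-0.0006,0,0.3]
    - [0,0,0,0,-0.0006,0,0.3]

```text
clock: 10.1
tool_pos: [538.5, -142.3, -5.4]
tool_rot: [[-0.372, 0.928, 0.002], [0.928, 0.372, 0.0], [-0.001, 0.002, -1.0]]
ft_force: [3.5, 1.9, 0.1]
gripper_width: 33.6
gripper_force: 20.0
```

Request:
apply_moves:
  plan:
    - [0,0,0,0,-0.0006,0,0.3]
    - [0,0,0,0,-0.001,0,0.3]
    - [0,0,0,0,-0.001,0,0.3]

```text
clock: 10.4
tool_pos: [537.9, -142.6, -5.4]
tool_rot: [[-0.372, 0.928, 0.003], [0.928, 0.372, 0.0], [-0.001, 0.003, -1.0]]
ft_force: [5.1, 2.5, -0.1]
gripper_width: 33.9
gripper_force: 20.0
```

Request:
apply_moves:
  plan:
    - [0,0,0,0,-0.0008,0,0.3]
    - [0,0,0,0,-0.0015,0,0.3]
    - [0,0,0,0,-0.0015,0,0.3]

```text
clock: 10.7
tool_pos: [537.9, -142.6, -5.2]
tool_rot: [[-0.372, 0.928, 0.005], [0.928, 0.372, 0.001], [-0.001, 0.005, -1.0]]
ft_force: [6.7, 2.6, -3.1]
gripper_width: 33.8
gripper_force: 20.0
```

Request:
apply_moves:
  plan:
    - [0,0,0,0,-0.001,0,0.3]
    - [0,0,0,0,-0.002,0,0.3]
    - [0,0,0,0,-0.002,0,0.3]

```text
clock: 11.0
tool_pos: [538.0, -142.6, -5.0]
tool_rot: [[-0.373, 0.928, 0.009], [0.928, 0.373, 0.002], [-0.001, 0.009, -1.0]]
ft_force: [10.9, 4.0, -5.2]
gripper_width: 33.7
gripper_force: 20.0
```

Request:
apply_moves:
  plan:
    - [0,0,0,0,-0.001,0.0003,0.3]
    - [0,0,0,0,-0.0018,0.0003,0.3]
    - [0,0,0,0,-0.0018,0.0003,0.3]
    - [0,0,0,0,-0.0018,0.0003,0.3]
    - [0,0,0,0,-0.0018,0.0003,0.3]
    - [0,0,0,0,-0.0018,0.0003,0.3]
    - [0,0,0,0,-0.0018,0.0003,0.3]
    - [0,0,0,0,-0.0018,0.0003,0.3]

```text
clock: 11.8
tool_pos: [538.0, -142.6, -4.8]
tool_rot: [[-0.373, 0.928, 0.012], [0.928, 0.373, 0.003], [-0.002, 0.013, -1.0]]
ft_force: [13.5, 5.1, -5.9]
gripper_width: 33.8
gripper_force: 20.0
```

Request:
apply_moves:
  plan:
    - [0,0,0,0,0.002,0,0.3]
    - [0,0,0,0,0.004,0,0.3]
    - [0,0,0,0,0.0045,0,0.3]
    - [0,0,0,0,0.0045,0,0.3]
    - [0,0,0,0,0.0045,0,0.5]
    - [0,0,0,0,0.0045,0,0.55]
    - [0,0,0,0,0.0045,0,0.55]
    - [0,0,0,0,0.0045,0,0.55]
    - [0,0,0,0,0.0045,-0.02,0.6]
    - [0,0,0,0,0.0045,-0.06,0.6]
    - [0,0,0,0,0.0045,-0.09,0.6]
    - [0,0,0,0,0.0045,-0.09,0.6]

```text
clock: 13.0
tool_pos: [538.5, -143.7, 87.6]
tool_rot: [[-0.372, 0.928, 0.006], [0.928, 0.372, -0.002], [-0.004, 0.005, -1.0]]
ft_force: [0.0, 0.6, -0.3]
gripper_width: 55.1
gripper_force: 0.0
```

Run:
```python
from h import *
import pickle
o=r.get_obs();p=cams.camera_params("wrist");im=cams.snapshot("wrist")[:,:,::-1];cv2.imwrite("pics/w5.png",im);pickle.dump(p,open("w5.pkl","wb"))
print({k:np.round(o[k],3).tolist() for k in("clock","tool_pos","tool_rot","joint_pos","ft_force","gripper_width")})
```

```text
{'clock': 13.0, 'tool_pos': [538.474, -143.739, 87.631], 'tool_rot': [[-0.372, 0.928, 0.006], [0.928, 0.372, -0.002], [-0.004, 0.005, -1.0]], 'joint_pos': [0.727, 0.531, -0.678, 1.88, 0.429, 0.873, 0.217], 'ft_force': [0.038, 0.614, -0.256], 'gripper_width': 55.122}
```

View pics/w5.png

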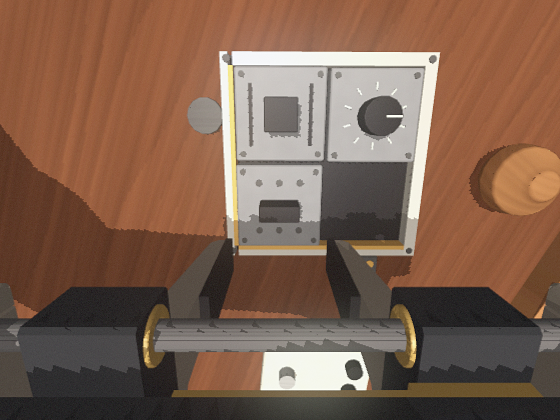

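The bar module is home against the -x strip, and the round knob is still at (380,115).

Request:
apply_moves:
  plan:
    - [0,0,1.571,0.04,0.04,0,0.6]
    - [0,0,1.571,0.0795,0.0795,0,0.6]
    - [0,0,1.571,0.0795,0.0795,0,0.6]
    - [0,0,1.571,0.0795,0.0795,0,0.6]
    - [0,0,1.571,0.0795,0.0795,0,0.6]
    - [0,0,1.571,0.0795,0.0795,0,0.6]
    - [0,0,1.571,0.0795,0.0795,0,0.6]
    - [0,0,1.571,0.0795,0.0795,0,0.6]
    - [0,0,1.571,0.0795,0.0795,0,0.6]
    - [0,0,1.571,0.0795,0.0795,0,0.6]
    - [0,0,1.571,0.0795,0.0795,0,0.6]
    - [0,0,1.571,0.0795,0.0795,0,0.6]
    - [0,0,1.571,0.0795,0.0795,0,0.6]
    - [0,0,1.571,0.0795,0.0795,0,0.6]

```text
clock: 14.45
tool_pos: [579.6, -39.9, 83.2]
tool_rot: [[0.928, 0.373, -0.001], [0.373, -0.928, -0.0], [-0.001, -0.0, -1.0]]
ft_force: [-0.5, 0.7, 0.6]
gripper_width: 55.4
gripper_force: 0.0
```

Run:
```python
from h import *
o=r.get_obs();print(o["tool_pos"],o["joint_pos"],o["tool_rot"])
im=cams.snapshot("wrist");p=cams.camera_params("wrist")
cv2.imwrite("pics/w6.png",im[:,:,::-1])
f=210/np.tan(np.radians(p["fov_y"]/2));K=np.array([[f,0,p["cx"]],[0,f,p["cy"]],[0,0,1]])
uv=cv2.projectPoints(np.array([[582.6,-40.4,46.]]),np.array(p["rvec"]),np.array(p["tvec"]),K,None)[0].ravel();print(uv)
u,v=uv.astype(int);g=im[:,:,1].astype(int)
print(u,v,g[v,u-32:u+32].tolist(),g[v-32:v+32,u].tolist())
```

```text
[579.59449494 -39.8765396   83.18146253] [ 0.2508163   0.49550551 -0.30886788  1.83672509  0.19528462  0.84022469
 -1.34309576] [[ 9.27931108e-01  3.72749486e-01 -1.29617865e-03]
 [ 3.72749778e-01 -9.27931896e-01 -1.80885756e-05]
 [-1.20950802e-03 -4.66365353e-04 -9.99999160e-01]]
[280.70309978 214.27611756]
280 214 [215, 216, 214, 214, 215, 214, 215, 214, 214, 213, 214, 214, 214, 217, 209, 135, 73, 79, 86, 80, 79, 84, 83, 79, 78, 81, 79, 83, 81, 79, 77, 76, 81, 80, 78, 77, 80, 77, 77, 82, 77, 76, 77, 77, 76, 77, 76, 80, 80, 71, 118, 194, 214, 211, 211, 211, 211, 210, 211, 211, 210, 211, 209, 209] [144, 143, 146, 145, 146, 146, 148, 147, 152, 110, 70, 67, 68, 67, 68, 64, 74, 171, 173, 171, 173, 172, 174, 172, 171, 169, 170, 172, 170, 173, 175, 124, 81, 79, 80, 79, 80, 83, 80, 85, 84, 110, 106, 105, 107, 109, 107, 108, 106, 101, 172, 209, 211, 209, 209, 208, 210, 209, 209, 209, 210, 210, 211, 215]
```

Request:
apply_moves:
  plan:
    - [0,0,0,0.0026,0.0016,0.03,0.6]
    - [0,0,0,0.0026,0.0016,0.06,0.6]
    - [0,0,0,0.0026,0.0016,0.08,0.6]
    - [0,0,0,0.0026,0.0016,0.088,0.6]
    - [0,0,0,0.0026,0.0016,0.088,0.45]
    - [0,0,0,0.0026,0.0016,0.088,0.37]
    - [0,0,0,0.0026,0.0016,0.088,0.33]
    - [0,0,0,0.0026,0.0016,0.088,0.3]
    - [0,0,0,0.0026,0.0016,0.088,0.28]
    - [0,0,0,0.0026,0.0016,0.088,0.28]
    - [0,0,0,0.0026,0.0016,0.088,0.28]
  squeeze: 20

```text
clock: 15.6
tool_pos: [583.9, -40.0, -3.0]
tool_rot: [[0.928, 0.372, 0.002], [0.372, -0.928, 0.0], [0.002, 0.001, -1.0]]
ft_force: [-1.1, 0.9, 6.2]
gripper_width: 29.0
gripper_force: 20.0
```

Request:
apply_moves:
  plan:
    - [0,0,0,0,0,-0.001,0.28]
    - [0,0,0,0,0,-0.001,0.28]
    - [0,0,0,0,0,-0.001,0.28]

```text
clock: 15.9
tool_pos: [583.5, -40.2, -2.9]
tool_rot: [[0.928, 0.372, 0.001], [0.372, -0.928, 0.0], [0.001, 0.0, -1.0]]
ft_force: [-0.1, 1.6, 2.1]
gripper_width: 29.1
gripper_force: 20.0
```

Request:
apply_moves:
  plan:
    - [0,0,0,0,0.008,0,0.28]
    - [0,0,0,0,0.018,0,0.28]
    - [0,0,0,0,0.028,0,0.28]
    - [0,0,0,0,0.038,0,0.28]
    - [0,0,0,0,0.048,0,0.28]
    - [0,0,0,0,0.058,0,0.28]
    - [0,0,0,0,0.066,0,0.28]
    - [0,0,0,0,0.07,0,0.28]
    - [0,0,0,0,0.073,0,0.28]
    - [0,0,0,0,0.073,0,0.28]

```text
clock: 16.9
tool_pos: [609.7, -105.4, -2.9]
tool_rot: [[0.928, 0.373, -0.002], [0.373, -0.928, 0.003], [-0.0, -0.003, -1.0]]
ft_force: [-3.0, 6.8, 4.6]
gripper_width: 29.1
gripper_force: 20.0
```

Request:
apply_moves:
  plan:
    - [0,0,0,0,0.002,-0.001,0.28]
    - [0,0,0,0,0.004,-0.001,0.28]
    - [0,0,0,0,0.005,-0.001,0.28]
    - [0,0,0,0,0.005,-0.001,0.28]

```text
clock: 17.3
tool_pos: [611.3, -113.0, -2.8]
tool_rot: [[0.929, 0.371, -0.002], [0.371, -0.929, 0.0], [-0.002, -0.001, -1.0]]
ft_force: [-1.2, 2.1, -3.9]
gripper_width: 29.4
gripper_force: 20.0
```

Request:
apply_moves:
  plan:
    - [0,0,0,0,0.001,0.0005,0.28]
    - [0,0,0,0,0.002,0.0005,0.28]
    - [0,0,0,0,0.002,0.0005,0.28]

```text
clock: 17.6
tool_pos: [611.3, -113.0, -2.8]
tool_rot: [[0.928, 0.372, -0.003], [0.372, -0.928, 0.002], [-0.002, -0.003, -1.0]]
ft_force: [-4.8, 6.2, 0.8]
gripper_width: 29.7
gripper_force: 20.0
```

Request:
apply_moves:
  plan:
    - [0,0,0,0,0.001,0,0.28]
    - [0,0,0,0,0.002,0,0.28]
    - [0,0,0,0,0.002,0,0.28]

```text
clock: 17.9
tool_pos: [611.2, -113.0, -2.8]
tool_rot: [[0.928, 0.373, -0.005], [0.373, -0.928, 0.003], [-0.003, -0.005, -1.0]]
ft_force: [-6.6, 7.6, 3.3]
gripper_width: 29.4
gripper_force: 20.0
```

Request:
apply_moves:
  plan:
    - [0,0,0,-0.001,0.0015,-0.0005,0.28]
    - [0,0,0,-0.001,0.003,-0.0005,0.28]
    - [0,0,0,-0.001,0.003,-0.0005,0.28]

```text
clock: 18.2
tool_pos: [611.3, -113.1, -2.6]
tool_rot: [[0.927, 0.374, -0.006], [0.374, -0.927, 0.007], [-0.003, -0.008, -1.0]]
ft_force: [-6.1, 13.1, 2.7]
gripper_width: 29.1
gripper_force: 20.0
```

Request:
apply_moves:
  plan:
    - [0,0,0,0,0.0004,0,0.28]
    - [0,0,0,0,0.0004,0,0.28]
    - [0,0,0,0,0.0004,0,0.28]
    - [0,0,0,0,0.0004,0,0.28]
    - [0,0,0,0,0.0004,0,0.28]
    - [0,0,0,0,0.0004,0,0.28]
    - [0,0,0,0,0.0004,0,0.28]
    - [0,0,0,0,0.0004,0,0.28]

```text
clock: 19.0
tool_pos: [611.3, -113.1, -2.6]
tool_rot: [[0.927, 0.374, -0.006], [0.375, -0.927, 0.007], [-0.003, -0.009, -1.0]]
ft_force: [-7.8, 13.2, 2.8]
gripper_width: 29.3
gripper_force: 20.0
```

Request:
apply_moves:
  plan:
    - [0,0,0,0,-0.002,0,0.28]
    - [0,0,0,0,-0.004,0,0.28]
    - [0,0,0,0,-0.0055,0,0.28]
    - [0,0,0,0,-0.0055,0,0.28]
    - [0,0,0,0,-0.0055,0,0.5]
    - [0,0,0,0,-0.0055,0,0.55]
    - [0,0,0,0,-0.0055,0,0.55]
    - [0,0,0,0,-0.0055,0,0.55]
    - [0,0,0,0,-0.0055,-0.02,0.6]
    - [0,0,0,0,-0.0055,-0.06,0.6]
    - [0,0,0,0,-0.0055,-0.1,0.6]
    - [0,0,0,0,-0.0055,-0.15,0.6]
    - [0,0,0,0,-0.0055,-0.15,0.6]
    - [0,0,0,0,-0.0055,-0.15,0.6]

```text
clock: 20.4
tool_pos: [612.9, -115.6, 149.7]
tool_rot: [[0.929, 0.371, 0.003], [0.371, -0.929, -0.001], [0.003, 0.003, -1.0]]
ft_force: [0.3, -0.8, -0.6]
gripper_width: 55.1
gripper_force: 0.0
```

Run:
```python
from h import *
im=cams.snapshot("wrist");cv2.imwrite("pics/w7.png",im[:,:,::-1]);o=r.get_obs();print(o["ft_force"],o["clock"],o["joint_velocities"])
```

```text
[-0.17942159 -0.87400709  0.27978418] 20.45 [-0.00058681  0.02881097  0.00415828  0.01930117 -0.00271509  0.0006505
 -0.00062088]
```

View pics/w7.png

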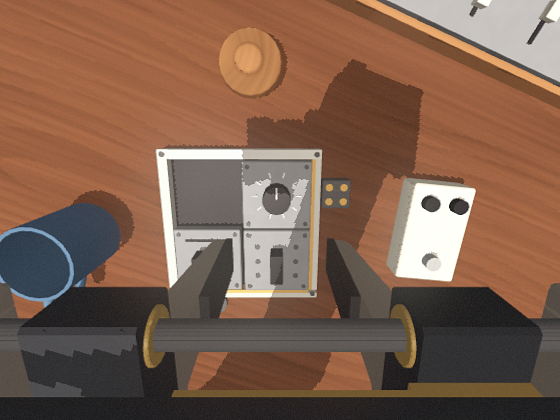

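The round-knob module, with its knob at (276,198), is home against the strip on the socket side. The bar module at (277,265) is in the formerly empty bay and the square module is still in its own. Handing in.

```bash
python3 -c "
from station import order
print(order.hand_in())"
```

```text
the job is handed in; nothing more can be done
None
```

The bar module is in the formerly empty bay and the round-knob module is home at the socket block. Each was pressed against its strip at about 14–15 N (wrist reading) for at least 0.5 s, nothing is held, and the job is handed in with no verdict shown.

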